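Turn the grill plate over in its turnover cradle

ROBOT

A 6-joint arm with a two-finger parallel gripper is mounted at the origin on a cart in front of the work surface, level with it; the furniture and walls round the work are solid. World frame = base frame: x ahead of the robot, y to its left, z up, the work surface at z = 0. Lengths are in mm, angles in rad, forces in N, time in s.
With the tool pointing down it reaches from about 400 to 925 mm from the base axis. Payload 12.5 kg.
Tool frame: the origin (TCP) lies at the very end of the fingers, on their centre line; the grasp point (between the pads) lies 19 mm behind it; z points along the fingers, y is the line along which they close (so a half turn about z gives the same grasp; the last joint's range is limited). The gripper opens to 95 mm and grips with 3 to 60 N. Pads are 20 mm wide; open, the fingers measure 119 mm over their backs; the gripper's body (75 mm by 180 mm) begins 59 mm behind the grasp point.
Start: joints at [-1.38, 0.491, 1.559, -0, 1.092, -0.106], TCP at [182.811, -597.685, 214.661] pointing down, gripper open.
Joint ranges: [-3.1, 3.1], [-0.84, 2.19], [0.05, 2.79], [-1.13, 4.28], [0.06, 2.93], [-2.69, 2.69]. Speed limits (rad/s): [2.22, 2.22, 2.79, 3.14, 3.14, 3.14].

INTERFACE

Orientations are given as [roll, pitch, yaw] about the fixed x, y, z axes, in that order (R = Rz(yaw) Ry(pitch) Rx(roll)).
In Python, from cell import env, eyes, order, telemetry gives the robot as it stands (env), with the cameras (eyes), the job (order) and the readings (telemetry).
- The arm moves only by the shell command python3 steer.py 'ROWS'. ROWS is a JSON object with one list for each field, all of the same length, 1 to 5, a row being the entries at one place: sx, sy, sz (the shift in mm), twist (a turn about the tool's z in rad), jaw (the opening from 0.0 (shut) to 1.0 (fully open)); each row is the pose to reach, as a shift and turn from the pose commanded when the command began, along the tool's axes at that moment; what a row does not reach only later rows make up. A row lasts 1/12 s, in which the tool goes at most 41.7 mm and 0.125 rad, less where a joint would pass 70% of its speed; a pose out of reach is approached as far as the arm can. The fingers move at their own pace and stop on an object; the grip force is fixed at half the most. Time passes only in rows, so rows that do not move let the fingers close. It prints the time, the measured TCP pose, the force, the opening and the grip force at its end. Input that does not fit is refused with a message, and nothing moves.
- telemetry.state(): the state, without advancing time (a new reading comes with each control period).
- eyes.read_camera(name): name is "side" or "top"; returns (picture, depth): 480x640x3 uint8, red, green, blue; 480x640 float32, mm along the optical axis (not along the pixel's ray), 0 where there is no reading.
- eyes.camera_info(name): a dict with "vertical_fov" (degrees; the focal length in pixels is half the picture's height over the tangent of half this angle, whatever the lens; pixels are square), "cx", "cy" (the principal point, pixels), "origin" and "attitude" of the camera in the world. Camera axes: x right, y down, z forward; pixel columns grow to the right and rows downward; lengths in mm; the calibration is good to about 2 mm. A picture is of the moment at which its call begins. camera_info takes no time and is no camera call.
- order.job_done(): hands the job in; it is judged then, once.
The state is a dict: "t": time; "joints": joint angles; "qvel": joint speeds; "tau": joint torques, N m; "eef_pos": TCP position; "tcp_rot": TCP orientation; "ft_force": force on the tool from outside, world axes, zero at the start; "moment": the same for the moment, N m; "opening": opening from 0.0 (shut) to 1.0 (fully open); "grip_force": force on a finger pad.
Only numpy, scipy, OpenCV 4.12 (cv2) and the standard library are available. Lean on these libraries where they do the work, as an engineer would, in place of code of your own. Each camera call takes 0.05 s, during which the arm holds its last target. There are 200 camera calls.

TASK

The reversible grill plate lies ribbed side up in the tray of the turnover cradle, and the ribbed side has been oiled. Fold the cover down fully onto it, then turn the closed tray and cover over together until they rest fully down on the other side, and last swing the tray back open past upright, so that the plate is left flat side up in the cover. Move it only with the cradle: the robot must not touch the plate, and leave the other things on the worktop alone.

Things in the scene. Friction and masses are not known exactly. Their poses are not given: they have to be found in the camera images.
- cradle: Fixed metal stand, two shallow steel leaves on one axle like an open book. Origin on the worktop under mid-axle; x along the axle (away from the robot at yaw 0), y to the cover's side (left), z up. Axle 55 mm up. Tray leaf lies to -y, cover belongs to +y. Bearing cheeks 68 mm high at x = +-86 mm; rails 10 mm high to y = +-135 mm with rests 40 mm high at y = +-120 mm.
- tray (a joint): Angle (rad) of the leaf with the D handle: 0 flat open to -y, 1.57 upright, 3.14 folded flat over to +y (stop). Stiff friction hinge (about 0.7 N m): stays where left. Leaf spans 15 to 142 mm from the axle, 147 mm along it; walls 8 mm high inside; its back (underside at 0) lies 14.5 mm from the plane through the axle. 0.26 kg.
- cover (a joint): Angle (rad) of the leaf without handle: 0 flat open to +y, 1.57 upright, 3.14 flat to -y over the tray (stop). Starts about upright. Size and stiff hinge as the tray; 0.24 kg. Closed, it leaves the tray's handle free; moving the tray then pushes the cover along through the plate (10 to 15 N at the handle).
- tray_bar (a point): Centre of the flat black grip bar of the tray's handle, 190 mm from the axle, in the plane through it; axes as the tray's (the cradle's at joint 0). Bar 90 mm long along the axle, 8 mm thick away from the axle, 26 mm high across the leaf. Two struts, 68 mm apart inside, hold it; 44 mm free between bar and leaf for a finger. Being flat, a grip on it must tilt with the leaf.
- cover_edge (a point): Middle of the cover's outer edge on its back (the face away from the plate when closed; faces +y when the cover is upright), 139.5 mm from the axle, 14.5 mm from the plane through the axle. A good place to push it over and press it down.
- cover_nest (a point): Centre of the cover's inner floor, 78.5 mm from the axle, axes as the cover's: z points out of the floor (up at joint 0).
- grill_plate: Loose dark cast grill plate, 130 mm (x, along the axle) x 110 mm (y) x 20 mm, about 0.35 kg, five ribs 7 mm high on one face, the other flat. Origin at the middle of the flat face, z points to the ribs. It lies in the tray, ribs up, with 3 to 4 mm of play all round.
- wok_brush: Bystander: wok brush of tied bamboo, 210 mm long, 27 mm high, lying in front of the cradle. Origin at the centre of its underside.
- prep_bowl: Bystander: round steel bowl with green contents, 128 mm wide, 45 mm high, left of the cradle. Origin at the centre of its underside.
- measure_cup: Bystander: steel cup with a side handle, 76 mm high, left of the cradle. Origin at the centre of its underside.
- bench_scraper: Bystander: dough scraper with a black grip, 105 x 122 x 19 mm, right of the cradle. Origin at the centre of its underside.

How it is judged (in metres and radians):
On the way, in this order (a step that is already met when the one before it is completed fails the run):
1. the cover is folded fully down over the plate in the tray (value of joint cover above 3.1 rad and value of joint tray below 0.1 rad), for 0.2 s.
2. tray and cover, closed, are turned over together and lie fully down on the other side, with the plate between them (value of joint tray above 3.1 rad and angle between grill_plate's own z axis and vertical above 3.04 rad and value of joint cover below 0.05 rad and horizontal distance between grill_plate and cover_nest below 0.012 m and z of grill_plate in the frame of cover_nest below 0.027 m), for 0.2 s.
At the end, for the whole second after the job is handed in: The plate lies at rest flat side up (within 0.1 rad) in the cover's nest (centre within 12 mm, on its floor), the cover is flat open (joint under 0.05 rad), and the tray has been swung back past upright (joint under 1.57 rad) and stays there (angle between grill_plate's own z axis and vertical above 3.04 rad and value of joint cover below 0.05 rad and horizontal distance between grill_plate and cover_nest below 0.012 m and z of grill_plate in the frame of cover_nest below 0.027 m and linear speed of grill_plate below 0.03 m/s and value of joint tray below 1.57 rad and velocity of joint tray between -0.1 and 0.1 rad/s); the robot touches nothing.
It fails at once if the robot touches the grill plate (contact force between grill_plate and the fingers above 0.5 N or contact force between grill_plate and the arm above 0.5 N).
It fails at once if a bystander is moved more than 3 cm (distance of any of wok_brush, prep_bowl, measure_cup, bench_scraper from where it was at the start of the episode above 0.03 m).
It also fails if it takes over 72 s, if anything falls off the work surface, if the arm or the gripper's body presses on something with over 40 N, if the wrist force passes 120 N, or if a joint passes its speed limit or range.

## Working session

There is one attempt and no reset: what is moved stays moved. The work goes in short steps, Python scripts to look and compute and a shell command to move; the robot and the scene stay as the last step left them, time stands still between calls to the robot, and variables do not carry over. Pictures are saved under pics/ and viewed, at most 13 in all, crops included, and the job is handed in when it is done.

```bash
ls; mkdir -p pics
python3 - <<'E'
from cell import env, eyes, order, telemetry
import cv2,numpy as np
print(telemetry.state())
for n in("side","top"):
    p,d=eyes.read_camera(n);print(eyes.camera_info(n));cv2.imwrite(f"pics/{n}0.png",p[:,:,::-1]);np.savez(f"pics/{n}0.npz",p=p,d=d)
E
```

```text
cell.py
pics
steer.py
{'t': 0.0, 'joints': array([-1.37960470e+00,  4.91579673e-01,  1.55945639e+00,  6.00411167e-06,
        1.09168582e+00, -1.05576713e-01]), 'qvel': array([-0.0006268 ,  0.00151228,  0.00154332, -0.00031144, -0.0007739 ,
       -0.00103797]), 'tau': array([-2.24384246e-03, -6.12651229e+01, -2.58181965e+01,  6.92318939e-02,
        4.82232054e-02, -1.25179195e-04]), 'eef_pos': array([ 182.76016417, -597.42767662,  214.04685915]), 'tcp_rot': array([-3.14047027e+00, -1.24294613e-04,  2.96765498e-01]), 'ft_force': array([0.6407116 , 0.26914929, 0.29299517]), 'moment': array([-0.04915616, -0.05291348, -0.05931949]), 'grip_force': 0.0, 'opening': 0.9993528806391906}
{'vertical_fov': 42.225614309196864, 'cx': 321.0507426717833, 'cy': 237.50729483879434, 'origin': array([ -128.61058419, -1600.10062368,  1026.77802832]), 'attitude': array([-2.07906481, -0.00781999, -0.38883608])}
{'vertical_fov': 48.104104285255424, 'cx': 309.77307335236264, 'cy': 236.70152273248522, 'origin': array([  95.33145291,   48.17576303, 1721.60009328]), 'attitude': array([-2.8807596 , -0.00371965, -1.68340141])}
```

View pics/side0.png

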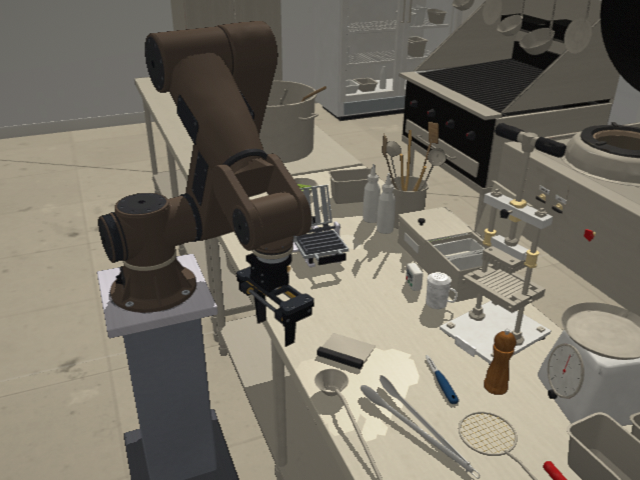

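View pics/top0.png

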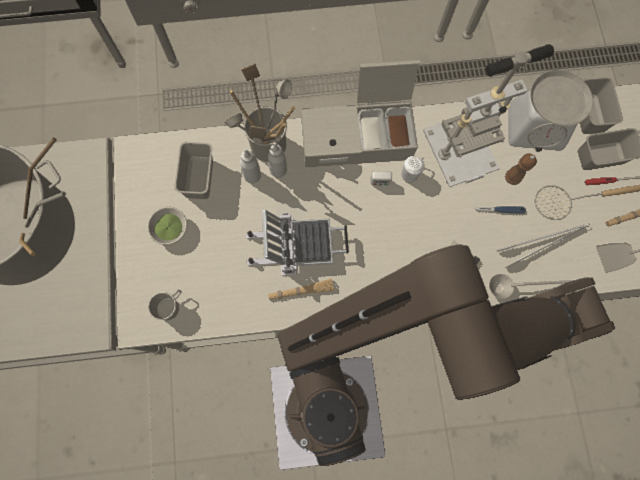

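The side view shows the cradle at about (320,235), partly hidden by the arm. In the top view it is clear: axle at about (288,243), black bar (346,240), brush (302,290), bowl (168,226), cup (163,306).

```bash
cat > h.py <<'E'
import numpy as np,cv2
from scipy.spatial.transform import Rotation as R
from cell import env, eyes, order, telemetry
def cloud(n,d):
    i=eyes.camera_info(n);f=240/np.tan(np.radians(i["vertical_fov"]/2))
    v,u=np.mgrid[:480,:640]
    P=np.stack([(u-i["cx"])/f*d,(v-i["cy"])/f*d,d],-1)
    return P@R.from_euler("xyz",i["attitude"]).as_matrix().T+i["origin"]
E
python3 - <<'E'
from h import *
z=np.load("pics/top0.npz");W=cloud("top",z["d"]);p=z["p"]
c=cv2.resize(p[200:310,225:365],None,fx=5.5,fy=5.4,interpolation=cv2.INTER_CUBIC)
cv2.imwrite("pics/crop.png",c[:,:,::-1])
g=p.max(2)
reg=np.zeros_like(g,bool);reg[205:280,240:360]=1
m=reg&(g<75)&(W[...,2]>20)
n,l,s,ce=cv2.connectedComponentsWithStats(m.astype(np.uint8))
for k in range(1,n):
    if s[k,4]>15:
        q=W[l==k];r=cv2.minAreaRect(q[:,:2].astype(np.float32));print(s[k],ce[k].round(1),np.median(q,0).round(1),r)
for u,v in [(345,240),(250,234),(253,265),(285,240),(270,235),(300,290),(270,215),(283,215)]: print(u,v,W[v,u].round(1))
E
```

```text
[267 217  13  10  41] [273.  221.3] [581.9 102.1 118.4] ((582.94677734375, 101.78486633300781), (33.26469802856445, 11.430556297302246), 87.80458068847656)
[283 219  10  48 149] [287.3 243.7] [530.7  66.3  59.9] ((527.4208984375, 64.17718505859375), (23.043581008911133, 160.61431884765625), 88.38792419433594)
[295 222  35  40 469] [310.3 244.9] [505.8   2.8  58.3] ((337.01739501953125, -2.1348724365234375), (109.66283416748047, 488.0828857421875), 86.9178695678711)
[267 225  14  10  44] [273.2 229.6] [555.1 104.2 120.5] ((554.2478637695312, 103.29071807861328), (35.98919677734375, 11.07848834991455), 81.95049285888672)
[345 226   3  27  47] [346.  238.6] [ 510.3 -121.6   66.1] ((514.6746826171875, -121.11862182617188), (6.8646955490112305, 83.09403991699219), 83.81891632080078)
[268 234  13  10  42] [274.2 238.6] [527.2 104.1 118. ] ((526.4633178710938, 104.05753326416016), (33.16050720214844, 12.4734468460083), 82.5479507446289)
[268 243  13   9  41] [274.1 247.2] [498.9 105.  116.9] ((499.4647521972656, 106.60245513916016), (32.55694580078125, 12.621917724609375), 84.71183013916016)
[268 252  14   9  27] [274.7 255.7] [473.6 106.5 109.8] ((471.2676696777344, 107.43682861328125), (34.843753814697266, 12.605688095092773), 88.7314224243164)
345 240 [ 511.1 -118.    63.6]
250 234 [572.2 183.2  36.3]
253 265 [477.5 185.5  -3.1]
285 240 [533.7  72.   58.5]
270 235 [533.  114.7 140.1]
300 290 [374.5  41.6  20.1]
270 215 [598.1 108.9 134.7]
283 215 [613.9  69.9  70.3]
```

View pics/crop.png

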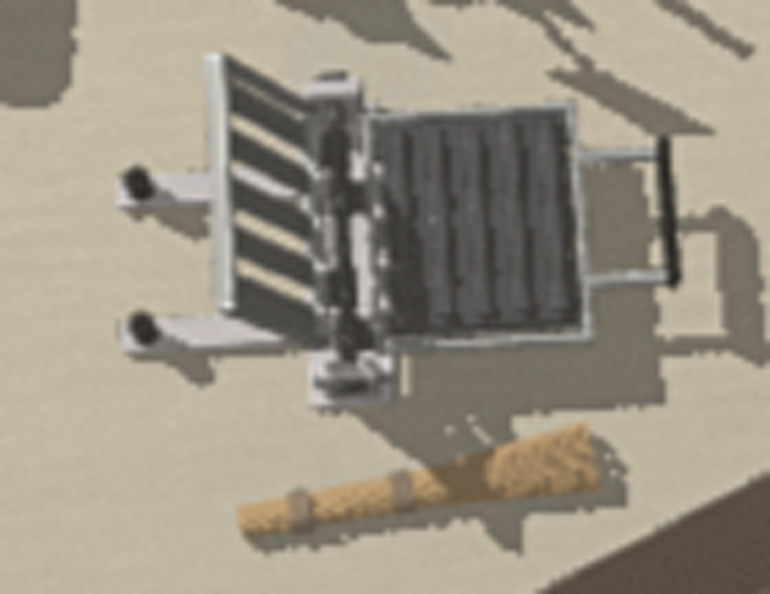

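The crop shows the cover leaning a bit open at left, the cheeks at crop (335,90) and (350,380), the rest caps at (138,182) and (143,327), and the bar from (663,140) to (673,283). The brush is in front at (420,480).

```bash
cat >> h.py <<'E'
def ray(n,uv,z):
    i=eyes.camera_info(n);f=240/np.tan(np.radians(i["vertical_fov"]/2))
    uv=np.atleast_2d(uv).astype(float)
    d=np.c_[(uv-[i["cx"],i["cy"]])/f,np.ones(len(uv))]@R.from_euler("xyz",i["attitude"]).as_matrix().T
    return i["origin"]+d*((z-i["origin"][2])/d[:,2])[:,None]
E
python3 - <<'E'
from h import *
z=np.load("pics/top0.npz");W=cloud("top",z["d"])
f=lambda L:np.array(L)/[5.5,5.4]+[225-.4,200-.4]
ch=ray("top",f([(335,82),(350,382)]),68);rs=ray("top",f([(138,182),(143,327)]),40);b=ray("top",f([(664,138),(675,285)]),68)
print(ch.round(1),rs.round(1),b.round(1))
mid=lambda a:a.mean(0)
print("axle",mid(ch),"bar",mid(b),"rests",mid(rs))
for a in(ch,rs,b):
    d=a[0]-a[1];print(np.arctan2(d[1],d[0]),np.linalg.norm(d))
d=mid(rs)-mid(b);print("y dir yaw",np.arctan2(-d[0],d[1]),np.linalg.norm(d[:2]), "expect 310")
# cover edge points
q=W[205:262,262:268].reshape(-1,3);q=q[q[:,2]>80];print(len(q),q.round(0)[::4])
# brush extents
hsv=cv2.cvtColor(z["p"],cv2.COLOR_RGB2HSV)
m=(hsv[...,1]>90)&(hsv[...,0]<28);m[:270]=0;m[305:]=0;m[:,:255]=0;m[:,350:]=0
q=W[m];print("brush",q.min(0).round(),q.max(0).round(),np.percentile(q,[5,95],axis=0).round())
E
```

```text
[[614.4  61.8  68. ]
 [432.4  71.7  68. ]] [[573.6 183.7  40. ]
 [484.6 188.3  40. ]] [[ 558.6 -125.    68. ]
 [ 469.1 -119.7   68. ]]
axle [523.43210087  66.77594746  68.        ] bar [ 513.81474772 -122.31956125   68.        ] rests [529.10492311 186.03067308  40.        ]
-0.05412680235124476 182.2586775399214
-0.05123485807891652 89.19417058010957
-0.05911252250016584 89.64379369172657
y dir yaw -0.049546457050868575 308.7290988491098 expect 310
232 [[601. 130. 182.]
 [602. 118. 176.]
 [598. 121. 180.]
 [597. 127. 174.]
 [597. 116. 170.]
 [589. 121. 190.]
 [590. 128. 178.]
 [586. 131. 183.]
 [591. 120. 161.]
 [580. 125. 187.]
 [580. 132. 181.]
 [585. 121. 160.]
 [574. 125. 189.]
 [575. 132. 177.]
 [577. 121. 165.]
 [569. 126. 184.]
 [568. 133. 181.]
 [565. 130. 177.]
 [559. 130. 187.]
 [557. 130. 184.]
 [563. 120. 158.]
 [553. 122. 184.]
 [549. 125. 188.]
 [547. 128. 186.]
 [545. 132. 183.]
 [552. 121. 155.]
 [542. 123. 179.]
 [537. 126. 188.]
 [535. 126. 183.]
 [531. 127. 187.]
 [529. 130. 185.]
 [526. 133. 183.]
 [533. 123. 154.]
 [521. 124. 188.]
 [521. 128. 180.]
 [517. 131. 183.]
 [514. 134. 185.]
 [521. 124. 152.]
 [511. 126. 180.]
 [505. 126. 191.]
 [504. 126. 185.]
 [501. 130. 183.]
 [499. 133. 182.]
 [496. 136. 185.]
 [499. 125. 165.]
 [491. 127. 189.]
 [488. 128. 186.]
 [487. 128. 180.]
 [482. 128. 185.]
 [480. 129. 182.]
 [477. 129. 183.]
 [474. 129. 181.]
 [471. 129. 182.]
 [467. 129. 187.]
 [464. 130. 185.]
 [460. 130. 192.]
 [460. 131. 180.]
 [456. 131. 184.]]
brush [ 95. -64.  -4.] [ 400.  142. 1722.] [[363. -57.  12.]
 [393. 129.  28.]]
```

Cradle origin is about (523.4, 66.8) with yaw about -0.052. The cover is at about 1.15 rad. With the tool always vertical, I'll set yaw to 1.519, so tool x = cradle y and tool y = cradle x. That lets me pinch the bar by its ends and leave it free to pivot. First I turn and raise the tool.

```bash
cat > where.py <<'E'
from h import *
s=telemetry.state();O=np.array([523.4,66.8]);c,n=np.cos(-.052),np.sin(-.052)
d=s["eef_pos"][:2]-O
print("t%.2f cradle x %.1f y %.1f z %.1f yaw %.4f F"%(s["t"],d@[c,n],d@[-n,c],s["eef_pos"][2],s["tcp_rot"][2]),s["ft_force"].round(1),"op %.3f gf %.1f"%(s["opening"],s["grip_force"]))
E
python3 steer.py '{"sx": [0, 0, 0, 0, 0], "sy": [0, 0, 0, 0, 0], "sz": [-40, -80, -110, -120, -120], "twist": [-0.12, -0.24, -0.36, -0.48, -0.61], "jaw": [1, 1, 1, 1, 1]}'
python3 steer.py '{"sx": [0, 0, 0, 0, 0], "sy": [0, 0, 0, 0, 0], "sz": [0, 0, 0, 0, 0], "twist": [-0.12, -0.24, -0.36, -0.48, -0.612], "jaw": [0, 0, 0, 0, 0]}'
python3 where.py
```

```text
t: 0.52
eef_pos: [183.0, -598.3, 338.0]
tcp_rot: [3.138, 0.003, 0.908]
ft_force: [-0.2, 0.4, 0.2]
opening: 0.998
grip_force: 0.0
t: 0.93
eef_pos: [182.8, -597.5, 334.3]
tcp_rot: [-3.141, -0.001, 1.513]
ft_force: [-0.2, 0.3, 0.2]
opening: 0.705
grip_force: 0.0
t0.93 cradle x -305.6 y -681.1 z 334.3 yaw 1.5127 F [-0.2  0.3  0.2] op 0.705 gf 0.0
```

```bash
python3 steer.py '{"sx": [27, 54, 81, 108, 135], "sy": [27, 54, 81, 108, 135], "sz": [0, 0, 0, 0, 0], "twist": [0, 0, 0, 0, 0], "jaw": [0, 0, 0, 0, 0]}'
python3 steer.py '{"sx": [28, 56, 84, 112, 140], "sy": [28, 56, 84, 112, 140], "sz": [0, 0, 0, 0, 0], "twist": [0, 0, 0, 0, 0], "jaw": [0, 0, 0, 0, 0]}'
python3 steer.py '{"sx": [38, 76, 114, 152, 190], "sy": [6, 12, 18, 24, 31], "sz": [0, 0, 0, 0, 0], "twist": [0, 0, 0, 0, 0], "jaw": [0, 0, 0, 0, 0]}'
python3 steer.py '{"sx": [40, 80, 120, 160, 200], "sy": [0, 0, 0, 0, 0], "sz": [0, 0, 0, 0, 0], "twist": [0, 0, 0, 0, 0], "jaw": [0, 0, 0, 0, 0]}'
python3 steer.py '{"sx": [40, 80, 120, 131, 131], "sy": [0, 0, 0, 0, 0], "sz": [0, 0, 0, 0, 0], "twist": [0, 0, 0, 0, 0], "jaw": [0, 0, 0, 0, 0]}'
python3 where.py
python3 - <<'E'
from h import *
for n in("side",):
    p,d=eyes.read_camera(n);cv2.imwrite("pics/s1.png",cv2.resize(p[120:300,200:440],None,fx=3,fy=3)[:,:,::-1])
E
```

```text
t: 1.35
eef_pos: [327.1, -470.1, 334.4]
tcp_rot: [-3.141, -0.0, 1.506]
ft_force: [0.2, -0.7, 1.4]
opening: 0.356
grip_force: 0.0
t: 1.77
eef_pos: [476.0, -339.2, 334.5]
tcp_rot: [-3.141, -0.0, 1.507]
ft_force: [-0.1, -0.5, 0.3]
opening: 0.024
grip_force: 0.0
t: 2.18
eef_pos: [517.8, -151.3, 334.4]
tcp_rot: [-3.141, -0.0, 1.507]
ft_force: [-0.0, -0.4, 0.2]
opening: 0.007
grip_force: 0.0
t: 2.6
eef_pos: [530.3, 48.4, 334.5]
tcp_rot: [-3.141, 0.0, 1.507]
ft_force: [0.2, 0.6, 0.0]
opening: 0.008
grip_force: 0.0
t: 3.02
eef_pos: [538.7, 179.8, 334.0]
tcp_rot: [-3.141, 0.0, 1.51]
ft_force: [0.7, 0.1, -0.5]
opening: 0.002
grip_force: 0.0
t3.02 cradle x 9.4 y 113.6 z 334.0 yaw 1.5104 F [ 0.7  0.1 -0.5] op 0.002 gf 0.0
```

View pics/s1.png

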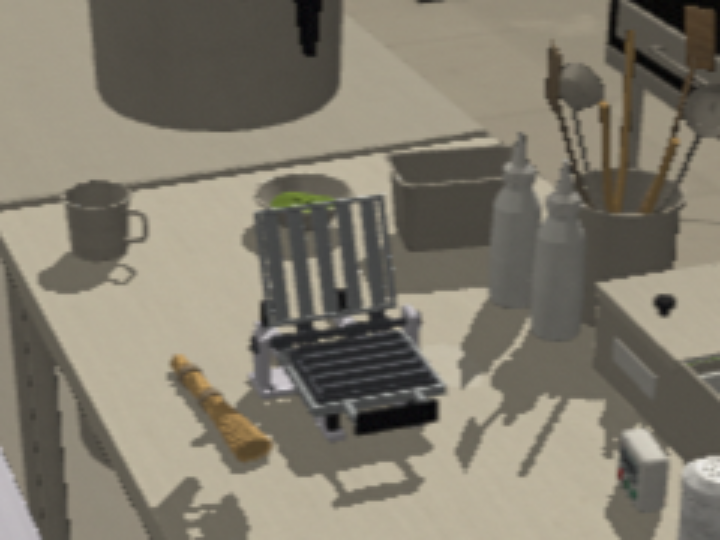

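The side crop shows the cradle clear of the arm, which is above the crop: black bar at (396,416), cover upright-ish at (325,260). Next I lower the tool behind the cover.

```bash
python3 steer.py '{"sx": [0, 0, 0, 0, 0], "sy": [-9, -9, -9, -9, -9], "sz": [40, 80, 120, 160, 180], "twist": [-0.009, -0.009, -0.009, -0.009, -0.009], "jaw": [0, 0, 0, 0, 0]}'
python3 steer.py '{"sx": [0, -10, -20, -30, -40], "sy": [0, 0, 0, 0, 0], "sz": [0, 0, 0, 0, 0], "twist": [0, 0, 0, 0, 0], "jaw": [0, 0, 0, 0, 0]}'
python3 where.py
python3 steer.py '{"sx": [-12, -24, -36, -48, -60], "sy": [0, 0, 0, 0, 0], "sz": [0, 0, 0, 0, 0], "twist": [0, 0, 0, 0, 0], "jaw": [0, 0, 0, 0, 0]}'
python3 where.py
```

```text
t: 3.48
eef_pos: [528.5, 175.6, 150.7]
tcp_rot: [-3.137, 0.002, 1.514]
ft_force: [0.6, -0.7, 0.2]
opening: 0.003
grip_force: 0.0
t: 3.9
eef_pos: [528.9, 137.0, 156.7]
tcp_rot: [3.138, -0.002, 1.515]
ft_force: [0.7, 9.4, 6.1]
opening: 0.007
grip_force: 4.8
t3.90 cradle x 1.8 y 70.4 z 156.7 yaw 1.5147 F [0.7 9.4 6.1] op 0.007 gf 4.8
t: 4.32
eef_pos: [525.5, 77.1, 156.8]
tcp_rot: [3.137, -0.002, 1.515]
ft_force: [0.7, 7.4, 6.4]
opening: 0.007
grip_force: 4.1
t4.32 cradle x 1.6 y 10.4 z 156.8 yaw 1.5149 F [0.7 7.4 6.4] op 0.007 gf 4.1
```

```bash
python3 steer.py '{"sx": [-16, -32, -46, -60, -74], "sy": [0, 0, 0, 0, 0], "sz": [-3, -6, -3, 1, 7], "twist": [0, 0, 0, 0, 0], "jaw": [0, 0, 0, 0, 0]}'
python3 where.py
python3 steer.py '{"sx": [-10, -19, -27, -35, -42], "sy": [0, 0, 0, 0, 0], "sz": [9, 18, 27, 36, 47], "twist": [0, 0, 0, 0, 0], "jaw": [0, 0, 0, 0, 0]}'
python3 where.py
python3 steer.py '{"sx": [-4, -7, -10, -12, -13], "sy": [0, 0, 0, 0, 0], "sz": [7, 14, 21, 28, 33], "twist": [0, 0, 0, 0, 0], "jaw": [0, 0, 0, 0, 0]}'
python3 where.py
```

```text
t: 4.73
eef_pos: [520.8, 3.0, 149.2]
tcp_rot: [3.139, -0.001, 1.515]
ft_force: [1.0, 5.4, -0.1]
opening: 0.005
grip_force: 2.5
t4.73 cradle x 0.7 y -63.9 z 149.2 yaw 1.5149 F [ 1.   5.4 -0.1] op 0.005 gf 2.5
t: 5.15
eef_pos: [518.5, -38.8, 100.8]
tcp_rot: [3.14, 0.0, 1.515]
ft_force: [0.9, 4.3, 4.1]
opening: 0.004
grip_force: 2.2
t5.15 cradle x 0.6 y -105.7 z 100.8 yaw 1.5154 F [0.9 4.3 4.1] op 0.004 gf 2.2
t: 5.57
eef_pos: [517.9, -51.0, 68.7]
tcp_rot: [3.14, -0.0, 1.516]
ft_force: [-23.0, 17.4, 109.0]
opening: 0.0
grip_force: 54.8
t5.57 cradle x 0.6 y -117.9 z 68.7 yaw 1.5156 F [-23.   17.4 109. ] op 0.000 gf 54.8
```

The cover is fully down, and at 109 N the force is close to the limit. I'll ease off, hold briefly, then retreat.

```bash
python3 steer.py '{"sx": [0, 0, 0, 0, 0], "sy": [0, 0, 0, 0, 0], "sz": [-1.5, -1.5, -1.5, -1.5, -1.5], "twist": [0, 0, 0, 0, 0], "jaw": [0, 0, 0, 0, 0]}'
python3 where.py
python3 steer.py '{"sx": [0, 0, 0, -15, -35], "sy": [0, 0, 0, 0, 0], "sz": [-30, -70, -110, -130, -130], "twist": [0, 0, 0, 0, 0], "jaw": [1, 1, 1, 1, 1]}'
python3 steer.py '{"sx": [-37, -37, -37, -37, -37], "sy": [0, 0, 0, 0, 0], "sz": [0, 0, 0, 0, 0], "twist": [0, 0, 0, 0, 0], "jaw": [1, 1, 1, 1, 1]}'
python3 where.py
python3 - <<'E'
from h import *
for n in("side","top"):
    p,d=eyes.read_camera(n);np.savez(f"pics/{n}2.npz",p=p,d=d)
    cv2.imwrite(f"pics/{n}2.png",(cv2.resize(p[190:270,280:370],None,fx=7,fy=7) if n=="side" else cv2.resize(p[200:290,240:370],None,fx=6,fy=6))[:,:,::-1])
E
```

```text
t: 5.98
eef_pos: [517.8, -51.1, 69.7]
tcp_rot: [3.141, 0.001, 1.516]
ft_force: [-1.8, 1.5, 13.9]
opening: 0.006
grip_force: 6.6
t5.98 cradle x 0.5 y -118.0 z 69.7 yaw 1.5163 F [-1.8  1.5 13.9] op 0.006 gf 6.6
t: 6.4
eef_pos: [517.2, -86.0, 203.4]
tcp_rot: [3.135, 0.002, 1.518]
ft_force: [0.4, 0.7, -0.2]
opening: 0.297
grip_force: 0.0
t: 6.82
eef_pos: [513.5, -122.2, 198.7]
tcp_rot: [-3.141, -0.0, 1.516]
ft_force: [0.5, -0.2, -0.3]
opening: 0.652
grip_force: 0.0
t6.82 cradle x -0.1 y -189.3 z 198.7 yaw 1.5165 F [ 0.5 -0.2 -0.3] op 0.652 gf 0.0
```

View pics/side2.png

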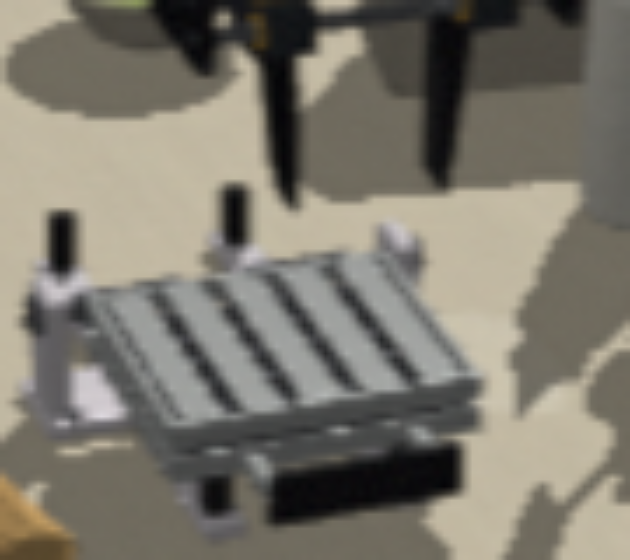

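The side crop shows the cover flat over the tray, and the bar's outer face at crop x 268–462, centre (365,482).

Run:
```python
from h import *
O=np.array([523.4,66.8]);c,n=np.cos(-.052),np.sin(-.052)
i=eyes.camera_info("side");f=240/np.tan(np.radians(i["vertical_fov"]/2));Rm=R.from_euler("xyz",i["attitude"]).as_matrix()
def hit(uv,yp):
    d=Rm@[(uv[0]-i["cx"])/f,(uv[1]-i["cy"])/f,1];o=i["origin"]
    q=np.array([-n,c]);t=(yp+q@(O-o[:2]))/(q@d[:2]);P=o+t*d;e=P[:2]-O
    return np.round([e@[c,n],e@q,P[2]],1)
z=np.load("pics/side2.npz");g=z["p"].max(2).astype(float)
sub=255-g[248:268,312:352]
up=cv2.resize(g.astype(np.float32),None,fx=1,fy=1)
m=(g<70).astype(np.uint8);m[:248]=0;m[268:]=0;m[:,:316]=0;m[:,352:]=0
nn,l,s,ce=cv2.connectedComponentsWithStats(m)
k=1+np.argmax(s[1:,4]);print(s[k],ce[k],hit(ce[k],-194))
r=cv2.minAreaRect(np.argwhere(l==k)[:,::-1].astype(np.float32));print(r)
for row in (256,257,258,259,260,261):print(row,g[row,314:350].astype(int))
# same for open-gripper TCP? top0 bar
z=np.load("pics/top0.npz");g=z["p"].max(2);print(g[222:256,342:351].astype(int))
```

```text
[318 253  28  12 222] [331.48198198 258.59009009] [   3.8 -194.    58.5]
((331.34613037109375, 258.23077392578125), (8.825225830078125, 28.43684196472168), 78.69007110595703)
256 [ 76  99 137 153 123  87  85  90  92  81  68  62  52  47  44  34  24  19
  18  12  16  11  14  14  13  12  12  13   9  11  10  55 144 193 195 194]
257 [ 86  87 116 149 130  72  49  43  43  35  25  21  17  15  14  12  12  12
  15  11  11  11  12  13  14  15  15  13  12  11  11  55 144 194 195 193]
258 [110 106  98 107  94  34  17  16  13  11  13  12  12  13  10  12  12  12
  12  13  10  14  12  16  11  13  11  10  12  10  13  53 143 194 194 194]
259 [112 102  85  83  67  18  13  13   9  14   9  13  14  12  12  15  12  12
  10  13  12  14  11  13  11  11  12  13  11   6  13  60 144 191 194 194]
260 [112 112 103  83  52  16  10  11  12  12  13  12  13  11  13  15   9  15
  11  13  11  11  13  11  11  10  16  25  39  56  75 117 169 191 193 193]
261 [111 113 112 101  67  21  11  13  12  11  13  14  12  14  11  10  10  10
   8  12  17  21  21  27  28  34  52  90 133 171 191 192 193 193 191 192]
[[118 119 119 119 1
[... 607 characters left out ...]
122 182 147  79  45  82 176 198 193]
 [122 181 166  94  49  78 177 194 161]
 [119 137 123  75  49  64 128 140 124]
 [119 122 106  68  50  53 106 119 116]
 [121 122 117  73  51  53 112 119 119]
 [120 120 125  80  48  64 158 146 166]
 [116 126 171 111  53  56 147 179 192]
 [119 170 197 127  57  53 135 187 194]
 [121 181 201 130  58  48 107 181 193]
 [119 180 199 141  72  48 100 181 195]
 [120 182 198 144  75  48 104 181 198]
 [116 135 155 125  69  49  99 182 196]
 [149 149 156 150  92  49  79 172 193]
 [158 159 156 156  91  41  76 169 192]
 [110 107 117 115  75  52 123 180 193]
 [109 113 165 179 150 116 168 193 196]
 [118 121 178 198 191 181 190 193 193]
 [118 121 174 193 192 191 190 187 188]]
```

```bash
python3 steer.py '{"sx": [0, 0, 0, 0, 0], "sy": [0, 0, 0, 0, 0], "sz": [30, 60, 90, 100, 100], "twist": [0, 0, 0, 0, 0], "jaw": [1, 1, 1, 1, 1]}'
python3 steer.py '{"sx": [0, 0], "sy": [0, 0], "sz": [0, 0], "twist": [0, 0], "jaw": [1, 1]}' >/dev/null
python3 where.py
python3 - <<'E'
from h import *
p,d=eyes.read_camera("side");np.savez("pics/side3.npz",p=p,d=d)
cv2.imwrite("pics/side3.png",cv2.resize(p[215:270,290:375],None,fx=9,fy=9,interpolation=cv2.INTER_CUBIC)[:,:,::-1])
O=np.array([523.4,66.8]);c,n=np.cos(-.052),np.sin(-.052)
i=eyes.camera_info("side");f=240/np.tan(np.radians(i["vertical_fov"]/2));Rm=R.from_euler("xyz",i["attitude"]).as_matrix()
for xp,yp,zz in [(0,-194,55),(-45,-194,55),(45,-194,55),(-47.5,-189.3,99),(47.5,-189.3,99),(-59.5,-189.3,99),(59.5,-189.3,99)]:
    P=np.r_[O+xp*np.array([c,n])+yp*np.array([-n,c]),zz];q=Rm.T@(P-i["origin"]);print(xp,(q[:2]/q[2]*f+[i["cx"],i["cy"]]).round(1))
E
```

```text
t: 7.33
eef_pos: [512.7, -122.0, 97.2]
tcp_rot: [-3.137, -0.001, 1.517]
ft_force: [-0.4, 0.1, 0.0]
opening: 0.995
grip_force: 0.0
t7.50 cradle x 0.8 y -189.9 z 100.6 yaw 1.5162 F [-0.1 -0.3  0. ] op 1.001 gf 0.0
0 [330.3 259.8]
-45 [316.2 262.3]
45 [344.2 257.4]
-47.5 [314.9 249. ]
47.5 [344.8 243.9]
-59.5 [311.1 249.6]
59.5 [348.5 243.3]
```

View pics/side3.png

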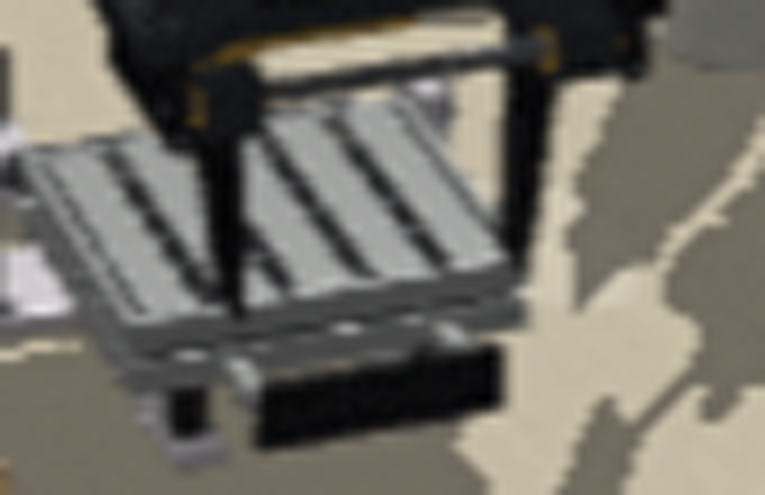

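The side crop shows the open fingers with inner edges at crop x≈245 and 505, straddling the bar's ends at 258 and 502. The offset is under 1 mm after perspective, so I descend carefully.

```bash
python3 steer.py '{"sx": [0, 0, 0, 0, 0], "sy": [0, 0, 0, 0, 0], "sz": [15, 25, 33, 36, 38], "twist": [0, 0, 0, 0, 0], "jaw": [1, 1, 1, 1, 1]}'
python3 where.py
```

```text
t: 7.97
eef_pos: [515.1, -123.3, 61.6]
tcp_rot: [3.138, 0.001, 1.516]
ft_force: [4.7, -0.6, 2.7]
opening: 1.0
grip_force: 2.6
t7.97 cradle x 1.6 y -190.3 z 61.6 yaw 1.5156 F [ 4.7 -0.6  2.7] op 1.000 gf 2.6
```

The bar is between the fingertips with a light rub from the far one, so I shift +1 mm along the axle and continue.

```bash
python3 steer.py '{"sx": [0, 0, 0, 0, 0], "sy": [1.2, 1.2, 1.2, 1.2, 1.2], "sz": [0, 0, 6, 12, 18], "twist": [0, 0, 0, 0, 0], "jaw": [1, 1, 1, 1, 1]}'
python3 where.py
python3 steer.py '{"sx": [0, 0, 0, 0, 0], "sy": [0, 0, 0, 0, 0], "sz": [4, 8, 8, 8, 8], "twist": [0, 0, 0, 0, 0], "jaw": [1, 1, 0.6, 0.6, 0.6]}'
python3 where.py
```

```text
t: 8.38
eef_pos: [515.2, -123.0, 42.8]
tcp_rot: [3.14, 0.0, 1.516]
ft_force: [3.8, 0.4, 2.8]
opening: 0.997
grip_force: 2.0
t8.38 cradle x 1.7 y -190.0 z 42.8 yaw 1.5157 F [3.8 0.4 2.8] op 0.997 gf 2.0
t: 8.8
eef_pos: [517.7, -123.3, 35.0]
tcp_rot: [3.136, 0.001, 1.516]
ft_force: [19.6, 3.5, -6.7]
opening: 0.945
grip_force: 30.0
t8.80 cradle x 4.1 y -190.1 z 35.0 yaw 1.5163 F [19.6  3.5 -6.7] op 0.945 gf 30.0
```

Gripped by the ends at opening 0.945. I relieve the side load, then lift along the arc.

```bash
python3 steer.py '{"sx": [0, 0, 0], "sy": [1, 2.3, 2.3], "sz": [0, 0, 0], "twist": [0, 0, 0], "jaw": [0.6, 0.6, 0.6]}' >/dev/null
python3 where.py
python3 steer.py '{"sx": [0.6, 2.4, 5.4, 9.6, 15], "sy": [0, 0, 0, 0, 0], "sz": [-15.2, -30.3, -45.2, -59.8, -74], "twist": [0, 0, 0, 0, 0], "jaw": [0.6, 0.6, 0.6, 0.6, 0.6]}' >/dev/null
python3 where.py
```

```text
t9.05 cradle x 4.2 y -190.1 z 34.8 yaw 1.5163 F [ 6.2  0.1 -4.1] op 0.943 gf 30.0
t9.47 cradle x 4.1 y -174.9 z 108.8 yaw 1.5151 F [ 13.4   0.3 -13.5] op 0.942 gf 30.0
```

```bash
python3 steer.py '{"sx": [6.5, 14, 22.6, 32.2, 42.6], "sy": [1, 1, 1, 1, 1], "sz": [-13.7, -26.9, -39.5, -51.3, -62.3], "twist": [0, 0, 0, 0, 0], "jaw": [0.6, 0.6, 0.6, 0.6, 0.6]}' >/dev/null
python3 where.py
python3 - <<'E'
from h import *
p,d=eyes.read_camera("side");cv2.imwrite("pics/side4.png",cv2.resize(p[150:280,270:400],None,fx=4.5,fy=4.5)[:,:,::-1])
E
```

```text
t9.88 cradle x 4.0 y -132.3 z 170.6 yaw 1.5155 F [  7.8  -3.2 -13.3] op 0.940 gf 30.0
```

View pics/side4.png

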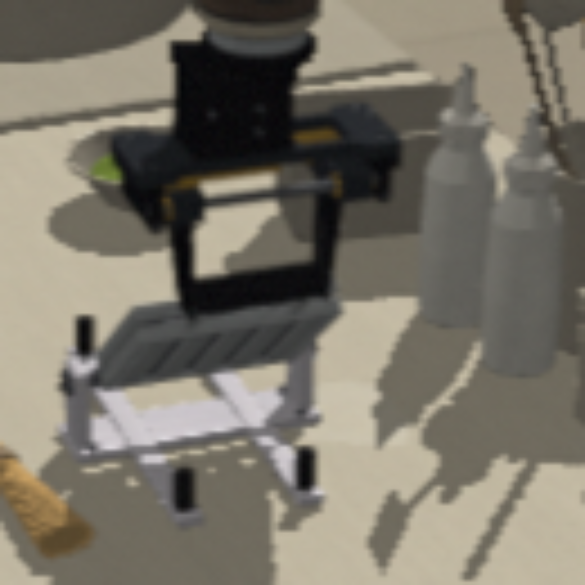

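The side view shows the closed leaves at about 45°, the bar held by its ends and pivoting freely. I continue the arc.

```bash
python3 steer.py '{"sx": [11.3, 23.4, 36.2, 49.6, 63.6], "sy": [0, 0, 0, 0, 0], "sz": [-10.1, -19.3, -27.6, -34.7, -40.8], "twist": [0, 0, 0, 0, 0], "jaw": [0.6, 0.6, 0.6, 0.6, 0.6]}' >/dev/null
python3 where.py
python3 steer.py '{"sx": [14.3, 29, 44, 59.2, 74.3], "sy": [0, 0, 0, 0, 0], "sz": [-4.9, -8.7, -11.3, -12.7, -12.8], "twist": [0, 0, 0, 0, 0], "jaw": [0.6, 0.6, 0.6, 0.6, 0.6]}' >/dev/null
python3 where.py
```

```text
t10.35 cradle x 3.9 y -69.3 z 211.4 yaw 1.5156 F [ 5.1 -7.8 -8.8] op 0.938 gf 30.0
t10.77 cradle x 3.9 y 4.8 z 225.3 yaw 1.5156 F [-1.9 -8.8  9.7] op 0.937 gf 30.0
```

```bash
python3 steer.py '{"sx": [15.2, 30.2, 45, 59.5, 73.6], "sy": [0, 0, 0, 0, 0], "sz": [1, 3.3, 6.7, 11.4, 17.1], "twist": [0, 0, 0, 0, 0], "jaw": [0.6, 0.6, 0.6, 0.6, 0.6]}' >/dev/null
python3 where.py
python3 steer.py '{"sx": [13.6, 26.5, 38.7, 50.3, 61], "sy": [0, 0, 0, 0, 0], "sz": [6.9, 14.9, 23.8, 33.7, 44.5], "twist": [0, 0, 0, 0, 0], "jaw": [0.6, 0.6, 0.6, 0.6, 0.6]}' >/dev/null
python3 where.py
```

```text
t11.18 cradle x 4.0 y 79.6 z 209.2 yaw 1.5155 F [-7.1  0.4 19.2] op 0.932 gf 30.0
t11.60 cradle x 3.9 y 141.8 z 164.3 yaw 1.5156 F [-7.   8.  16.1] op 0.937 gf 30.0
```

```bash
python3 steer.py '{"sx": [9.9, 18.7, 26.5, 33.3, 38.9], "sy": [0, 0, 0, 0, 0], "sz": [11.6, 24, 37, 50.5, 64.7], "twist": [0, 0, 0, 0, 0], "jaw": [0.6, 0.6, 0.6, 0.6, 0.6]}' >/dev/null
python3 where.py
python3 steer.py '{"sx": [4.1, 7.1, 9.4, 10.6, 10.8], "sy": [0, 0, 0, 0, 0], "sz": [12.6, 25.6, 38.7, 51.9, 58], "twist": [0, 0, 0, 0, 0], "jaw": [0.6, 0.6, 0.6, 0.6, 0.6]}' >/dev/null
python3 where.py
```

```text
t12.02 cradle x 3.7 y 180.6 z 98.6 yaw 1.5157 F [-6.5 10.5 11.5] op 0.943 gf 30.0
t12.43 cradle x 3.6 y 191.0 z 39.3 yaw 1.5157 F [-5.8 14.3  7.2] op 0.943 gf 30.0
```

```bash
python3 steer.py '{"sx": [0, 0, 0], "sy": [0, 0, 0], "sz": [2, 4, 4], "twist": [0, 0, 0], "jaw": [0.6, 0.6, 0.6]}' >/dev/null
python3 where.py
python3 steer.py '{"sx": [0, 0, 0], "sy": [0, 0, 0], "sz": [1, 2, 2], "twist": [0, 0, 0], "jaw": [0.6, 0.6, 0.6]}' >/dev/null
python3 where.py
```

```text
t12.68 cradle x 3.6 y 190.9 z 35.9 yaw 1.5155 F [-3.9 15.6 -1.7] op 0.942 gf 30.0
t12.93 cradle x 3.6 y 190.9 z 34.3 yaw 1.5156 F [-4.4 15.4  3.7] op 0.944 gf 30.0
```

```bash
python3 steer.py '{"sx": [-0.8, -0.8, -0.8], "sy": [0, 0, 0], "sz": [1, 2, 2], "twist": [0, 0, 0], "jaw": [0.6, 0.6, 0.6]}' >/dev/null
python3 where.py
python3 steer.py '{"sx": [0, 0, 0], "sy": [0, 0, 0], "sz": [1, 2, 2], "twist": [0, 0, 0], "jaw": [0.6, 0.6, 0.6]}' >/dev/null
python3 where.py
```

```text
t13.18 cradle x 3.6 y 190.6 z 32.5 yaw 1.5156 F [-5.6 19.1  4.5] op 0.943 gf 30.0
t13.43 cradle x 3.6 y 190.5 z 30.5 yaw 1.5155 F [-6.1 18.3  3.9] op 0.944 gf 30.0
```

Steady 4 N matches the leaf still moving, so I keep pressing gently until the stop.

```bash
python3 steer.py '{"sx": [0, 0, 0, 0], "sy": [0, 0, 0, 0], "sz": [1, 2, 3, 3], "twist": [0, 0, 0, 0], "jaw": [0.6, 0.6, 0.6, 0.6]}' >/dev/null
python3 where.py
python3 steer.py '{"sx": [0, 0, 0, 0], "sy": [0, 0, 0, 0], "sz": [1, 2, 3, 3], "twist": [0, 0, 0, 0], "jaw": [0.6, 0.6, 0.6, 0.6]}' >/dev/null
python3 where.py
python3 - <<'E'
from h import *
p,d=eyes.read_camera("side");cv2.imwrite("pics/side5.png",cv2.resize(p[150:270,270:400],None,fx=6,fy=5)[:,:,::-1])
E
```

```text
t13.77 cradle x 3.6 y 190.3 z 27.4 yaw 1.5155 F [-4.9 16.6  4.6] op 0.945 gf 30.0
t14.10 cradle x 3.6 y 190.1 z 24.3 yaw 1.5155 F [-4.8 15.6  3. ] op 0.945 gf 30.0
```

View pics/side5.png

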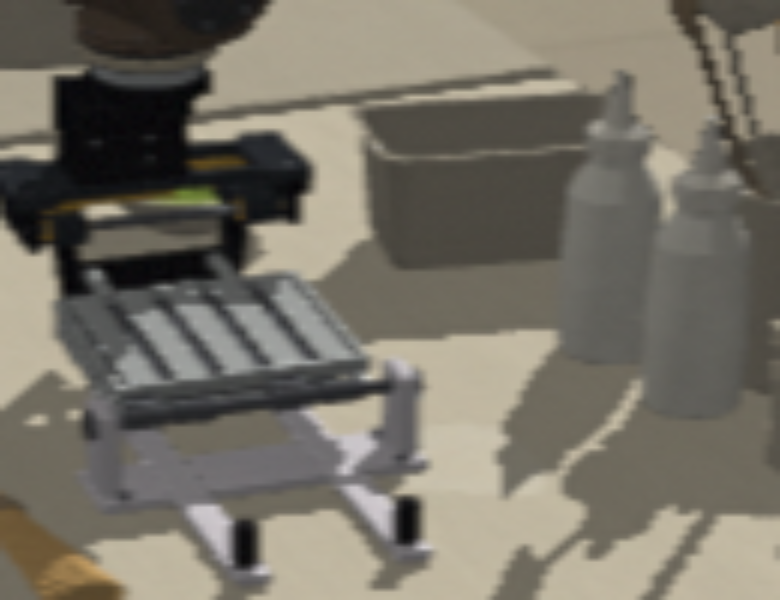

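The side view shows the pair folded to the far side, nearly flat, with the bar still held behind. I'll measure the leaf's tilt by depth.

```bash
cat > tilt.py <<'E'
from h import *
import sys
O=np.array([523.4,66.8]);c,n=np.cos(-.052),np.sin(-.052)
for cam in("side","top"):
    p,d=eyes.read_camera(cam);W=cloud(cam,cv2.medianBlur(d,5))
    e=W[...,:2]-O;y=e@[-n,c];x=e@[c,n];z=W[...,2]
    m=(d>0)&(abs(x)<65)&(y>25)&(y<130)&(z>30)&(z<130)
    for _ in range(6):
        A=np.c_[y[m],x[m],np.ones(m.sum())];s=np.linalg.lstsq(A,z[m],rcond=None)[0]
        m&=abs(z-(y*s[0]+x*s[1]+s[2]))<max(3,8-_)
    print(cam,m.sum(),"slope y %.3f x %.3f  z at axle %.1f at y=80 %.1f"%(s[0],s[1],s[2],s[0]*80+s[2]))
E
python3 tilt.py
```

```text
side 576 slope y 0.040 x -0.004  z at axle 69.2 at y=80 72.5
top 760 slope y 0.063 x -0.001  z at axle 67.0 at y=80 72.0
```

The tray's slope is still about 0.05 rad and the bar has crept in the grip. I release and press down with closed fingers on the leaf's back near its edge.

```bash
python3 steer.py '{"sx": [0, 0, 0, 0], "sy": [0, 0, 0, 0], "sz": [0, 0, 0, 0], "twist": [0, 0, 0, 0], "jaw": [1, 1, 1, 1]}' >/dev/null
python3 where.py
python3 steer.py '{"sx": [0, 0, 0, 0, 0], "sy": [0, 0, 0, 0, 0], "sz": [-15, -40, -70, -90, -90], "twist": [0, 0, 0, 0, 0], "jaw": [1, 1, 1, 0, 0]}' >/dev/null
python3 steer.py '{"sx": [-20, -50, -65, -65, -65], "sy": [0, 0, 0, 0, 0], "sz": [0, 0, 0, 0, 0], "twist": [0, 0, 0, 0, 0], "jaw": [0, 0, 0, 0, 0]}' >/dev/null
python3 where.py;python3 tilt.py
```

```text
t14.58 cradle x 5.2 y 188.6 z 24.3 yaw 1.5155 F [-0.  -0.4 -0.8] op 1.000 gf 0.0
t15.42 cradle x 5.5 y 123.4 z 114.3 yaw 1.5140 F [0.3 0.1 0.2] op 0.567 gf 0.0
side 580 slope y 0.049 x 0.002  z at axle 68.8 at y=80 72.7
top 222 slope y 0.098 x -0.023  z at axle 67.2 at y=80 75.0
```

```bash
python3 steer.py '{"sx": [0, 0, 0, 0, 0], "sy": [0, 0, 0, 0, 0], "sz": [10, 20, 24, 24, 24], "twist": [0, 0, 0, 0, 0], "jaw": [0, 0, 0, 0, 0]}' >/dev/null
python3 steer.py '{"sx": [0, 0, 0, 0, 0], "sy": [0, 0, 0, 0, 0], "sz": [2, 5, 8, 11, 13], "twist": [0, 0, 0, 0, 0], "jaw": [0, 0, 0, 0, 0]}' >/dev/null
python3 where.py
python3 steer.py '{"sx": [0, 0, 0, 0], "sy": [0, 0, 0, 0], "sz": [1.5, 3, 3, 3], "twist": [0, 0, 0, 0], "jaw": [0, 0, 0, 0]}' >/dev/null
python3 where.py
python3 steer.py '{"sx": [0, 0, 0, 0], "sy": [0, 0, 0, 0], "sz": [1.5, 3, 3, 3], "twist": [0, 0, 0, 0], "jaw": [0, 0, 0, 0]}' >/dev/null
python3 where.py
```

```text
t16.35 cradle x 5.4 y 124.0 z 77.3 yaw 1.5158 F [-0.3 -0.1 -0.1] op 0.003 gf 0.0
t16.68 cradle x 5.5 y 124.1 z 74.7 yaw 1.5158 F [ 0.2 -0.3  0.5] op 0.007 gf 0.3
t17.02 cradle x 5.6 y 124.3 z 71.8 yaw 1.5159 F [-0.7  1.6  2.6] op 0.009 gf 1.5
```

```bash
python3 steer.py '{"sx": [0, 0, 0, 0, 0], "sy": [0, 0, 0, 0, 0], "sz": [0.5, 1, 1.4, 1.4, 1.4], "twist": [0, 0, 0, 0, 0], "jaw": [0, 0, 0, 0, 0]}' >/dev/null
python3 where.py
python3 steer.py '{"sx": [0, 0, 0, 0], "sy": [0, 0, 0, 0], "sz": [0.4, 0.7, 0.7, 0.7], "twist": [0, 0, 0, 0], "jaw": [0, 0, 0, 0]}' >/dev/null
python3 where.py
```

```text
t17.43 cradle x 5.6 y 124.3 z 70.5 yaw 1.5157 F [-1.4  4.1  4.9] op 0.006 gf 2.5
t17.77 cradle x 5.6 y 124.4 z 69.8 yaw 1.5157 F [-1.8  4.6  5.5] op -0.001 gf 2.7
```

```bash
python3 steer.py '{"sx": [0, 0, 0, 0], "sy": [0, 0, 0, 0], "sz": [0.3, 0.6, 0.6, 0.6], "twist": [0, 0, 0, 0], "jaw": [0, 0, 0, 0]}' >/dev/null
python3 where.py
python3 steer.py '{"sx": [0, 0, 0, 0], "sy": [0, 0, 0, 0], "sz": [0.3, 0.6, 0.6, 0.6], "twist": [0, 0, 0, 0], "jaw": [0, 0, 0, 0]}' >/dev/null
python3 where.py
```

```text
t18.10 cradle x 5.6 y 124.4 z 69.7 yaw 1.5157 F [-3.7  3.2 10.6] op 0.003 gf 5.6
t18.43 cradle x 5.7 y 124.4 z 69.7 yaw 1.5158 F [-4.5  3.4 18.4] op 0.005 gf 8.8
```

The stop is reached (69.7 mm with force rising). I'll press a bit firmer and hold, then check the edges.

```bash
python3 steer.py '{"sx": [0, 0, 0, 0, 0], "sy": [0, 0, 0, 0, 0], "sz": [0.5, 1, 1, 1, 1], "twist": [0, 0, 0, 0, 0], "jaw": [0, 0, 0, 0, 0]}' >/dev/null
python3 where.py
python3 steer.py '{"sx": [0, 0, 20, 50, 67], "sy": [0, 0, 0, 0, -1], "sz": [-20, -60, -90, -90, -90], "twist": [0, 0, 0, 0, 0], "jaw": [0, 0, 1, 1, 1]}' >/dev/null
python3 steer.py '{"sx": [0, 0, 0, 0, 0], "sy": [0, 0, 0, 0, 0], "sz": [0, 0, 0, 0, 0], "twist": [0, 0, 0, 0, 0], "jaw": [1, 1, 1, 1, 1]}' >/dev/null
python3 where.py; python3 tilt.py
python3 - <<'E'
from h import *
p,d=eyes.read_camera("side");cv2.imwrite("pics/side6.png",cv2.resize(p[190:250,270:355],None,fx=9,fy=9,interpolation=cv2.INTER_CUBIC)[:,:,::-1])
E
```

```text
t18.85 cradle x 5.7 y 124.4 z 69.5 yaw 1.5158 F [-7.5  1.6 27.4] op 0.001 gf 14.1
t19.68 cradle x 4.8 y 190.2 z 157.1 yaw 1.5149 F [-1.1 -0.6  1.1] op 0.508 gf 0.0
side 536 slope y 0.003 x 0.002  z at axle 68.6 at y=80 68.8
top 1016 slope y 0.007 x -0.004  z at axle 67.6 at y=80 68.2
```

View pics/side6.png

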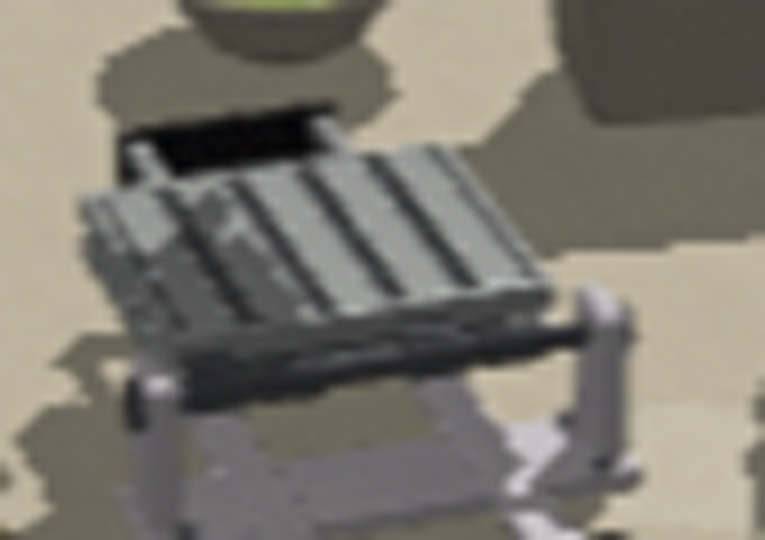

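The side crop shows the pair lying flat and parallel (slope about 0.005 rad), with the bar at (230,145). Next I regrip the bar by its ends.

```bash
python3 steer.py '{"sx": [0, 0, 0, 0, 0], "sy": [-0.5, -0.5, -0.5, -0.5, -0.5], "sz": [25, 50, 70, 76, 76], "twist": [0, 0, 0, 0, 0], "jaw": [1, 1, 1, 1, 1]}' >/dev/null
python3 steer.py '{"sx": [0, 0, 0, 0, 0], "sy": [0, 0, 0, 0, 0], "sz": [0, 0, 6, 12, 19], "twist": [0, 0, 0, 0, 0], "jaw": [1, 1, 1, 1, 1]}' >/dev/null
python3 where.py
```

```text
t20.67 cradle x 4.4 y 191.2 z 62.4 yaw 1.5159 F [0.6 0.4 0.5] op 1.001 gf 0.0
```

No contact, so I continue down and close.

```bash
python3 steer.py '{"sx": [-1, -1, -1, -1, -1], "sy": [0, 0, 0, 0, 0], "sz": [8, 16, 24, 29, 29], "twist": [0, 0, 0, 0, 0], "jaw": [1, 1, 1, 1, 1]}' >/dev/null
python3 where.py
python3 steer.py '{"sx": [0, 0, 0, 0], "sy": [0, 0, 0, 0], "sz": [0, 0, 0, 0], "twist": [0, 0, 0, 0], "jaw": [0.6, 0.6, 0.6, 0.6]}' >/dev/null
python3 where.py
```

```text
t21.08 cradle x 3.6 y 189.8 z 31.9 yaw 1.5158 F [ 0.3 -0.1 -0.4] op 1.002 gf 0.0
t21.42 cradle x 3.7 y 190.0 z 33.2 yaw 1.5159 F [-3.2  0.8 -4.3] op 0.943 gf 30.0
```

```bash
python3 steer.py '{"sx": [-0.2, -0.6, -1.4, -2.4, -3.8], "sy": [0, 0, 0, 0, 0], "sz": [-7.6, -15.2, -22.8, -30.3, -37.7], "twist": [0, 0, 0, 0, 0], "jaw": [0.6, 0.6, 0.6, 0.6, 0.6]}' >/dev/null
python3 steer.py '{"sx": [-1.6, -3.6, -5.8, -8.3, -11.2], "sy": [0, 0, 0, 0, 0], "sz": [-7.5, -14.8, -22.1, -29.3, -36.3], "twist": [0, 0, 0, 0, 0], "jaw": [0.6, 0.6, 0.6, 0.6, 0.6]}' >/dev/null
python3 where.py
python3 - <<'E'
from h import *
p,d=eyes.read_camera("side");cv2.imwrite("pics/side7.png",cv2.resize(p[160:260,265:365],None,fx=6,fy=6)[:,:,::-1])
E
```

```text
t22.25 cradle x 3.7 y 174.8 z 108.1 yaw 1.5158 F [-4.2 -1.1 -7.1] op 0.944 gf 30.0
```

View pics/side7.png

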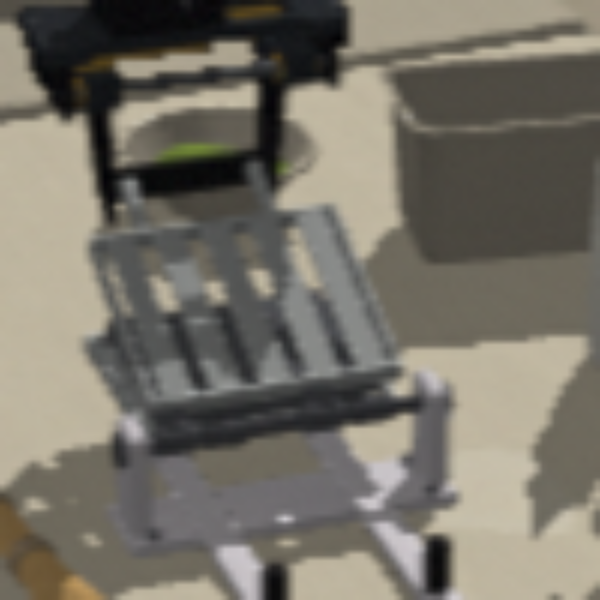

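The side view shows the tray lifting alone at about 0.4 rad, with the cover left down at (100,350). I continue the arc back past upright.

```bash
python3 steer.py '{"sx": [-6.5, -14, -22.6, -32.2, -42.6], "sy": [0, 0, 0, 0, 0], "sz": [-13.7, -26.9, -39.5, -51.3, -62.3], "twist": [0, 0, 0, 0, 0], "jaw": [0.6, 0.6, 0.6, 0.6, 0.6]}' >/dev/null
python3 where.py
python3 steer.py '{"sx": [-11.3, -23.4, -36.2, -49.6, -63.6], "sy": [0, 0, 0, 0, 0], "sz": [-10.1, -19.3, -27.6, -34.7, -40.8], "twist": [0, 0, 0, 0, 0], "jaw": [0.6, 0.6, 0.6, 0.6, 0.6]}' >/dev/null
python3 where.py
python3 steer.py '{"sx": [-14.3, -29, -44, -59.2, -74.3], "sy": [0, 0, 0, 0, 0], "sz": [-4.9, -8.7, -11.3, -12.7, -12.8], "twist": [0, 0, 0, 0, 0], "jaw": [0.6, 0.6, 0.6, 0.6, 0.6]}' >/dev/null
python3 where.py
python3 steer.py '{"sx": [-15.2, -30.2, -45, -59.5, -73.6], "sy": [0, 0, 0, 0, 0], "sz": [1, 3.3, 6.7, 11.4, 17.1], "twist": [0, 0, 0, 0, 0], "jaw": [0.6, 0.6, 0.6, 0.6, 0.6]}' >/dev/null
python3 where.py
```

```text
t22.72 cradle x 3.8 y 131.7 z 171.2 yaw 1.5159 F [-3.1  0.4 -9.6] op 0.941 gf 30.0
t23.13 cradle x 3.9 y 68.0 z 212.0 yaw 1.5156 F [-3.6  2.3 -7.4] op 0.944 gf 30.0
t23.55 cradle x 4.0 y -6.3 z 225.5 yaw 1.5155 F [-3.3  4.3  0.8] op 0.937 gf 30.0
t23.97 cradle x 4.2 y -80.8 z 209.0 yaw 1.5157 F [-4.9  1.1  8.8] op 0.936 gf 30.0
```

```bash
python3 steer.py '{"sx": [0, 0, 0, 0], "sy": [0, 0, 0, 0], "sz": [0, 0, 0, 0], "twist": [0, 0, 0, 0], "jaw": [1, 1, 1, 1]}' >/dev/null
python3 where.py
python3 steer.py '{"sx": [0, 0, 0, 0, 0], "sy": [0, 0, 0, 0, 0], "sz": [-20, -50, -80, -120, -120], "twist": [0, 0, 0, 0, 0], "jaw": [1, 1, 1, 1, 1]}' >/dev/null
python3 steer.py '{"sx": [-40, -80, -120, -160, -200], "sy": [0, 0, 0, 0, 0], "sz": [0, 0, 0, 0, 0], "twist": [0, 0, 0, 0, 0], "jaw": [1, 1, 1, 1, 1]}' >/dev/null
python3 steer.py '{"sx": [0, 0], "sy": [0, 0], "sz": [0, 0], "twist": [0, 0], "jaw": [1, 1]}' >/dev/null
python3 where.py; python3 tilt.py
python3 - <<'E'
from h import *
p,d=eyes.read_camera("top");cv2.imwrite("pics/top8.png",cv2.resize(p[200:310,225:365],None,fx=5.5,fy=5.4)[:,:,::-1])
E
```

```text
t24.30 cradle x 3.9 y -79.0 z 207.0 yaw 1.5160 F [ 0.5  0.  -0.8] op 0.998 gf 0.0
t25.30 cradle x 2.8 y -280.5 z 325.9 yaw 1.5132 F [-0.3  0.2  0.7] op 1.000 gf 0.0
side 154 slope y -0.015 x 0.081  z at axle 70.9 at y=80 69.7
top 1137 slope y 0.014 x -0.006  z at axle 63.8 at y=80 65.0
```

View pics/top8.png

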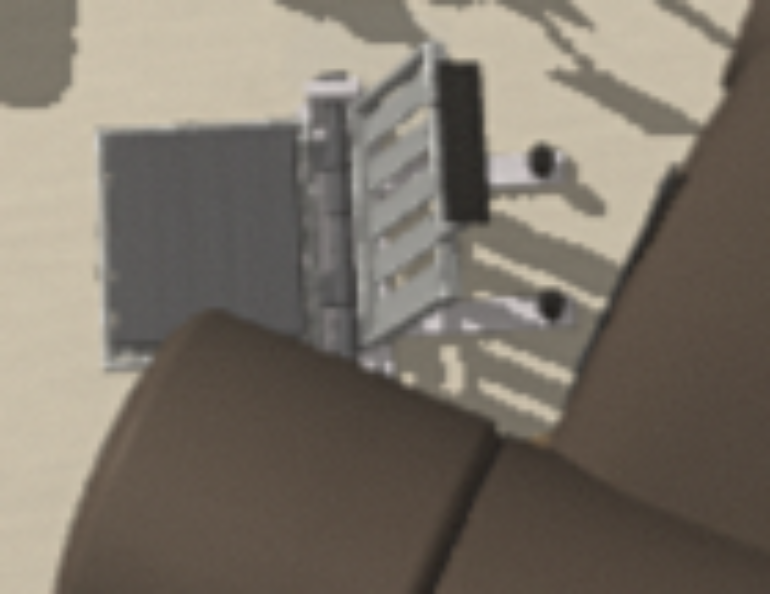

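The top view shows the plate flat side up in the cover's nest, centred at about (200,240), level to about 0.014 rad. The tray stands past upright on the other side, and the arm is clear. I hand the job in.

```bash
python3 -c "
from cell import env, eyes, order, telemetry
print(order.job_done())"
```

```text
the job is handed in; nothing more can be done
None
```

I handed the job in at about 25 s: the plate lies flat side up in the cover's nest, level to about 0.014 rad, with the tray swung back to about 1.1 rad and the robot clear; no verdict came back.

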